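Line up the cartons on the checking board

TASK

Get the checking board ready for its photograph: first sweep all the loose bottle caps off the board into its side tray with the scraper block, not touching them with the fingers; then slide every medicine carton, without lifting it, until its far edge lies on and along the scribed line. Push the scraper fully home between the converging rails of its dock, then press the capture button fully down, and leave the other things on the desk where they are.

Things in the scene. Friction and masses are not known exactly. Their poses are not given: they have to be found in the camera images.
- board: Fixed grey checking board, 300 mm (its x) by 410 mm (its y), 24 mm high; origin at the centre of its underside, x points away from the robot (turned by up to 0.1 rad), y to the left. A black line 3 mm wide is scribed across its top along y its middle at x = +50 mm; there is no stop at the line. A catch tray is joined to its left side.
- tray (a point): Middle of the floor of the aluminium catch tray on the board's left: board y = 205 to 285 mm, 300 mm along x, floor 3 mm above the table, three outer walls 40 mm high, 4 mm thick; the board is its fourth side, so things swept off the board's left edge drop in. Same axes as the board
- line (a point): Middle of the scribed line, on the board's top surface (24 mm above the table); same axes as the board
- carton_a: White medicine carton with a grey stripe, lying on the near half of the board: 48 mm deep (its x, away from the robot), 70 mm wide (its y), 34 mm high, about 150 g; origin at the centre of its underside. May be absent (3 or 4 of the four are there). Its far (+x) face's lower edge goes onto the line. It stops at once when pushed slowly.
- carton_b: White medicine carton with a grey stripe, lying on the near half of the board: 54 mm deep (its x, away from the robot), 70 mm wide (its y), 34 mm high, about 150 g; origin at the centre of its underside. May be absent (3 or 4 of the four are there). Its far (+x) face's lower edge goes onto the line. It stops at once when pushed slowly.
- carton_c: White medicine carton with a grey stripe, lying on the near half of the board: 60 mm deep (its x, away from the robot), 70 mm wide (its y), 34 mm high, about 150 g; origin at the centre of its underside. May be absent (3 or 4 of the four are there). Its far (+x) face's lower edge goes onto the line. It stops at once when pushed slowly.
- carton_d: White medicine carton with a grey stripe, lying on the near half of the board: 66 mm deep (its x, away from the robot), 70 mm wide (its y), 34 mm high, about 150 g; origin at the centre of its underside. May be absent (3 or 4 of the four are there). Its far (+x) face's lower edge goes onto the line. It stops at once when pushed slowly.
- cap0: Loose white bottle cap, 32 mm across, 13 mm high, 12 g, lying flat on the far half of the board, around the line; origin at the centre of its underside. May be absent (3 to 5 of the five caps are there).
- cap1: Loose white bottle cap, 32 mm across, 13 mm high, 12 g, lying flat on the far half of the board, around the line; origin at the centre of its underside. May be absent (3 to 5 of the five caps are there).
- cap2: Loose white bottle cap, 32 mm across, 13 mm high, 12 g, lying flat on the far half of the board, around the line; origin at the centre of its underside. May be absent (3 to 5 of the five caps are there).
- cap3: Loose white bottle cap, 32 mm across, 13 mm high, 12 g, lying flat on the far half of the board, around the line; origin at the centre of its underside. May be absent (3 to 5 of the five caps are there).
- cap4: Loose white bottle cap, 32 mm across, 13 mm high, 12 g, lying flat on the far half of the board, around the line; origin at the centre of its underside. May be absent (3 to 5 of the five caps are there).
- scraper: Scraper block, upright on the apron of its dock: grey block 30 mm (its x) by 72 mm (its y), 40 mm high, with a black grip rib on top, 22 mm thick (x), 40 mm long (y), from 40 to 84 mm height, to be pinched across x; 350 g; origin at the centre of its underside. Its two 72 mm wide faces (+x and -x) push and wipe.
- dock: Fixed scraper dock right of the board: plate 180 x 160 mm, 3 mm thick, from x = -80 to 100 mm; origin at its underside, x (the way in) away from the robot, turned up to 0.15 rad. Rails 47 mm high converge from 125 mm apart at x = -20 mm to 77 mm at x = 50 mm, then run parallel to a back stop (34 mm high) at x = 92 mm; there, lips 48 to 53 mm high leave a 61 mm slot. Home: scraper origin at x = 77 mm, y = 0.
- capture (a joint): Travel of the capture button: 0 up, 0.006 m fully down; a spring returns it; fully down takes 4 N
- capture_top (a point): Centre of the top of the capture button, a round grey button 36 mm across in a black housing, left of the board; it is pressed straight down
- amber_bottle: Amber glass bottle, 52 mm across, 85 mm high; bystander, origin at the centre of its underside, leave it alone
- pill_jar: White jar, 60 mm across, 70 mm high; bystander, origin at the centre of its underside, leave it alone
- mortar: White mortar bowl, 100 mm across, 60 mm high; bystander, origin at the centre of its underside, leave it alone
- notepad: Paper block 100 x 70 x 20 mm; bystander, origin at the centre of its underside, leave it alone
Not all that is in view belongs to the job. What is shaped like the cap0 but orange or yellow is not meant. Leave any green or purple look-alike of the carton_b alone.

How it is judged (in metres and radians):
On the way, in this order (a step that is already met when the one before it is completed fails the run):
1. all the caps are in the catch tray (y of cap0 in the frame of board between 0.206 and 0.285 m and x of cap0 in the frame of board between -0.15 and 0.15 m and z of each of cap0, cap1, cap2, cap3, cap4 in the frame of board below 0.026 m and y of cap1 in the frame of board between 0.206 and 0.285 m and x of cap1 in the frame of board between -0.15 and 0.15 m and y of cap2 in the frame of board between 0.206 and 0.285 m and x of cap2 in the frame of board between -0.15 and 0.15 m and y of cap3 in the frame of board between 0.206 and 0.285 m and x of cap3 in the frame of board between -0.15 and 0.15 m and y of cap4 in the frame of board between 0.206 and 0.285 m and x of cap4 in the frame of board between -0.15 and 0.15 m), for 0.2 s.
2. every carton's far edge is on the line and along it (x of carton_a in the frame of line between -0.028 and -0.02 m and angle between the x axis of each of carton_a, carton_b, carton_c, carton_d and the x axis of board, either way round below 0.06 rad and z of carton_a in the frame of line between -0.006 and 0.006 m and x of carton_b in the frame of line between -0.031 and -0.023 m and z of carton_b in the frame of line between -0.006 and 0.006 m and x of carton_c in the frame of line between -0.034 and -0.026 m and z of carton_c in the frame of line between -0.006 and 0.006 m and x of carton_d in the frame of line between -0.037 and -0.029 m and z of carton_d in the frame of line between -0.006 and 0.006 m), for 0.2 s.
3. the capture button is pressed down with the cartons on the line and the scraper home in its dock (all of step 2 and value of joint capture above 0.0045 m and x of scraper in the frame of dock above 0.072 m and y of scraper in the frame of dock between -0.006 and 0.006 m and angle between the x axis of scraper and the x axis of dock, either way round below 0.1 rad and z of scraper in the frame of dock below 0.006 m).
At the end, for the whole second after the job is handed in: All caps in the tray; each carton flat on the board, far edge within 4 mm of the line and square to it within 0.06 rad, at rest; scraper in its dock within 5 mm of the back stop; capture button pressed (over 4.5 of 6 mm) with all this in place, then released (all of step 1 and all of step 2 and linear speed of each of carton_a, carton_b, carton_c, carton_d below 0.02 m/s and x of scraper in the frame of dock above 0.072 m and y of scraper in the frame of dock between -0.006 and 0.006 m and angle between the x axis of scraper and the x axis of dock, either way round below 0.1 rad and z of scraper in the frame of dock below 0.006 m and value of joint capture below 0.002 m); the robot touches nothing.
It fails at once if a cap is touched by the fingers (contact force between the fingers and cap0 above 0.2 N or contact force between the fingers and cap1 above 0.2 N or contact force between the fingers and cap2 above 0.2 N or contact force between the fingers and cap3 above 0.2 N or contact force between the fingers and cap4 above 0.2 N).
It fails at once if a carton is lifted off the board (z of any of carton_a, carton_b, carton_c, carton_d in the frame of line above 0.02 m).
It fails at once if a carton is tipped over (angle between any of carton_a, carton_b, carton_c, carton_d's own z axis and vertical above 0.6 rad).
It fails at once if a bystander is moved (distance of any of amber_bottle, pill_jar, mortar, notepad from where it was at the start of the episode above 0.03 m).
Of carton_a, carton_b, carton_c, carton_d only 3 to 4 are there at a start; the rules pass over those that are not, and their reading is None.
Of cap0, cap1, cap2, cap3, cap4 only 3 to 5 are there at a start; the rules pass over those that are not, and their reading is None.
At some moment in a run one of carton_a, carton_b, carton_c, carton_d may be knocked a few centimetres aside while the robot is not near it.
Once in a run the grip may slacken for a moment while it holds something.
It also fails if it takes over 210 s, if anything falls off the work surface, if the arm or the gripper's body presses on something with over 40 N, if the wrist force passes 120 N, or if a joint passes its speed limit or range.

ROBOT

A 7-joint arm with a two-finger parallel gripper is mounted at the origin on the work surface. World frame = base frame: x ahead of the robot, y to its left, z up, the work surface at z = 0. Lengths are in mm, angles in rad, forces in N, time in s.
With the tool pointing down it reaches from about 400 to 900 mm from the base axis. Payload 5.6 kg.
Tool frame: the origin (TCP) lies midway between the tips of the shut fingers; the grasp point (between the pads) lies 19 mm behind it; x points along the fingers, y is the direction in which the jaws open and shut, and the axes are right-handed (so a half turn about x gives the same grasp; the last joint's range is limited). The gripper opens to 92 mm and grips with 3 to 60 N. Pads are 20 mm wide; open, the fingers measure 128 mm over their backs; the gripper's body (75 mm by 189 mm) begins 69 mm behind the grasp point.
Start: joints at [1.201, 0.468, -0.012, 1.603, 0.006, 1.071, -0.056], TCP at [208.618, -615.62, 214.592] pointing down, gripper open.
Joint ranges: [-2.53, 2.53], [-0.31, 2.02], [-1.57, 1.55], [0.28, 2.44], [-1.29, 4.43], [0.15, 1.84], [-2.92, 2.92]. Speed limits (rad/s): [2.57, 2.57, 3.14, 3.14, 3.14, 3.14, 3.14].

INTERFACE

Orientations are given as a rotation vector (axis times angle).
In Python, from cell import robot, grip, kin, viewer gives the robot as it stands. Calls block until the motion is done:
- robot.movep(position, orientation): joint-space move of the TCP to a pose.
- robot.servo_line(position, feed=150, rotation=None): straight line of the TCP; rotation=None keeps the orientation; feed is the mean speed in mm/s.
- robot.goto_joints(angles): joint-space move.
- grip(opening, newtons=None): opening from 0.0 (shut) to 1.0 (fully open); newtons is the grip in N (None keeps the last); returns when the fingers have stopped.
- robot.hold(seconds).
- kin.ik(position, orientation): joint angles nearest the present ones, or None.
- robot.observe(): the state.
- viewer.read_camera(name): name is "scene" or "top" or "wrist"; returns the picture (400x640x3 uint8, red, green, blue); there is no depth.
- viewer.camera_info(name): a dict with "camera_matrix" (3x3 intrinsics, pixels), "R" (3x3) and "t" (3): a world point X has camera coordinates R X + t. Camera axes: x right, y down, z forward; pixel columns grow to the right and rows downward; lengths in mm; the calibration is good to about 2 mm. A picture is of the moment at which its call begins: read the wrist's pose just before it. camera_info takes no time and is no camera call; for the wrist camera it gives the pose at the moment of the call.
A pose or a line that the arm cannot do raises robot.IKError and nothing moves.
- robot.job_done(): hands the job in, once; it reports no verdict.
Trained networks look in the newest picture that a camera, given by its name, has taken for a name from the list of things; names that differ only in an ending like _2 or _b are one class to them, and where a whole thing is asked for, a point or a joint stands for the part that bears it (a point fixed in the world has none). Each returns a list of dicts, best first, with "confidence" (0 to 1); they miss things now and then, are a little off and sometimes report something else, mostly with a low value. They report only what shows in the picture. A call takes as long as a camera call. They do not tell look-alikes from the thing itself.
- viewer.silhouettes(name, camera): "mask" (400x640 bool, what is visible of it).
- viewer.pinpoint(name, camera): "at" ([x, y, z] in mm, in the coordinates of the camera as it stood for that picture, good to about 4 mm: a listed point, or the origin of a listed thing).
The state is a dict: "t": time; "joints": joint angles; "joint_velocities": joint speeds; "joint_torque": joint torques, N m; "tcp_pos": TCP position; "tcp_rot": TCP orientation; "contact_force": force on the tool from outside, world axes, zero at the start; "wrist_torque": the same for the moment, N m; "grip_width": opening from 0.0 (shut) to 1.0 (fully open).
Only numpy, scipy, OpenCV 4.12 (cv2) and the standard library are available. Lean on these libraries where they do the work, as an engineer would, in place of code of your own. Each camera call takes 0.05 s, during which the arm holds its last target.

## Working session

There is one attempt and no reset: what is moved stays moved. The work goes in short steps, each a Python script; the robot and the scene stay as the last script left them, time stands still between calls to the robot, and variables do not carry over. Pictures are saved under pics/ and viewed, and the job is handed in when it is done.

```bash
ls; mkdir -p pics; python3 - <<'E'
from cell import robot, grip, kin, viewer
import cv2
print(robot.observe())
for c in ["scene","top","wrist"]:
    im=viewer.read_camera(c); cv2.imwrite(f"pics/a_{c}.png",im[:,:,::-1])
    i=viewer.camera_info(c); print(c,i)
E
```

```text
pics
{'t': 0.0, 'joints': array([ 1.20100787,  0.46836711, -0.01157697,  1.60360027,  0.00597736,
        1.07140639, -0.05631169]), 'joint_velocities': array([ 3.37885326e-04,  9.42432990e-04,  1.33898610e-03, -7.36973716e-04,
       -1.86283038e-06,  9.37250604e-04, -2.10984922e-03]), 'joint_torque': array([ 2.11068791e-04, -5.20567560e+01, -1.22895560e-02, -2.43750519e+01,
       -5.67037915e-02,  1.72395824e-02,  1.54282338e-04]), 'tcp_pos': array([ 208.39211535, -615.08185309,  213.65653325]), 'tcp_rot': array([ 2.0449258 ,  0.33885031, -2.04574761]), 'contact_force': array([-0.16413958,  0.53273815, -0.65940282]), 'wrist_torque': array([-0.10265141,  0.01347404,  0.01769875]), 'grip_width': 1.001237832062336}
scene {'camera_matrix': array([[380.36373946,   0.        , 313.48425598],
       [  0.        , 380.36373946, 195.53957055],
       [  0.        ,   0.        ,   1.        ]]), 'R': array([[-0.1395486 ,  0.99013192,  0.0128444 ],
       [ 0.62153112,  0.09768136, -0.77727564],
       [-0.77086007, -0.10048453, -0.6290291 ]]), 't': array([ 125.33936682, -230.37343705, 1454.76577076])}
top {'camera_matrix': array([[367.46554522,   0.        , 315.39877481],
       [  0.        , 367.46554522, 202.39388862],
       [  0.        ,   0.        ,   1.        ]]), 'R': array([[ 0.00603359, -0.99995092,  0.00785803],
       [-0.99707961, -0.00661415, -0.07608226],
       [ 0.0761305 , -0.00737603, -0.99707058]]), 't': array([ -56.96989097,  473.81746011, 1310.15213738])}
wrist {'camera_matrix': array([[283.41993224,   0.        , 319.12363763],
       [  0.        , 283.41993224, 198.03979187],
       [  0.        ,   0.        ,   1.        ]]), 'R': array([[ 0.32230367, -0.94663491, -0.00163705],
       [-0.91527729, -0.31206774,  0.25471789],
       [-0.24163571, -0.08059816, -0.96701402]]), 't': array([-648.9900228,  -28.7366501,  390.2115145])}
```

View pics/a_top.png

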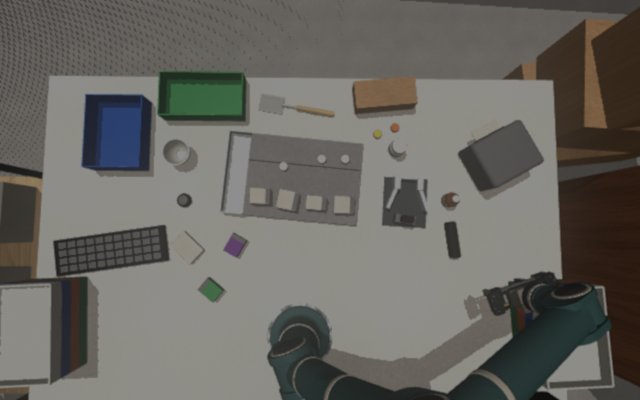

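View pics/a_scene.png

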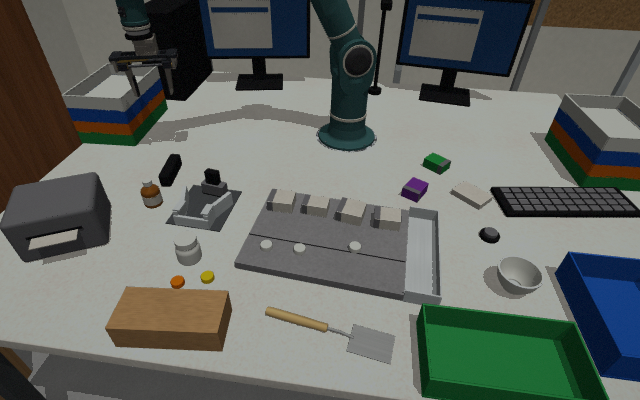

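View pics/a_wrist.png

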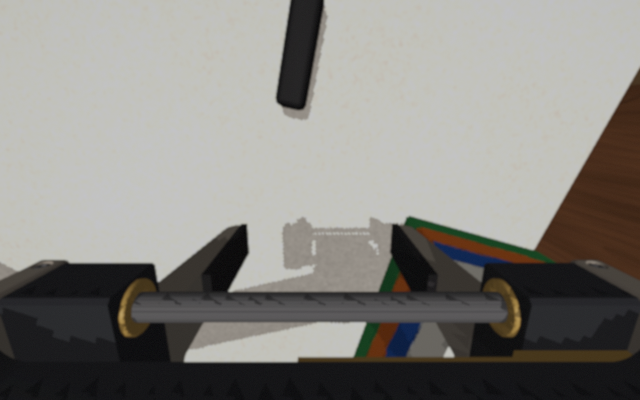

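The top view shows the board around (293,178), caps at (283,166), (322,159) and (346,159), and four cartons along row ~200. The dock and scraper are near (405,203), and a probable button is at (184,200). Next I'll run the networks.

```bash
cat > h.py <<'E'
from cell import robot, grip, kin, viewer
import cv2, numpy as np
from scipy.spatial.transform import Rotation as Ro
def w(cam,p,inf=None):
    i=inf or viewer.camera_info(cam); return np.array(i["R"]).T@(np.array(p)-i["t"])
def px(cam,P,inf=None):
    i=inf or viewer.camera_info(cam); c=i["R"]@np.array(P)+i["t"]; q=i["camera_matrix"]@c; return q[:2]/q[2]
def unproj(cam,uv,z,inf=None):
    i=inf or viewer.camera_info(cam); K=i["camera_matrix"];R=np.array(i["R"]);o=-R.T@i["t"]
    d=R.T@np.linalg.solve(K,np.array([uv[0],uv[1],1.])); return o+d*(z-o[2])/d[2]
def down(a):
    # tool x down; jaw axis y at world angle a (rad)
    x=np.array([0,0,-1.]);y=np.array([np.cos(a),np.sin(a),0]);return Ro.from_matrix(np.c_[x,y,np.cross(x,y)]).as_rotvec()
def snap(cam,n):
    im=viewer.read_camera(cam); cv2.imwrite(f"pics/{n}.png",im[:,:,::-1]); return im
E
python3 - <<'E'
from h import *
for c in ["top","scene"]:
    viewer.read_camera(c)
    for n in ["board","tray","line","carton_a","cap0","scraper","dock","capture","capture_top","amber_bottle","pill_jar","mortar","notepad"]:
        for d in viewer.pinpoint(n,c):
            print(c,n,round(d["confidence"],2),w(c,d["at"]).round(0),px(c,w(c,d["at"])).round())
print(Ro.from_rotvec(robot.observe()["tcp_rot"]).as_matrix().round(2), robot.observe()["t"])
E
```

```text
top board 0.93 [559.  -9.   0.] [303. 180.]
top board 0.4 [ 675. -348.    2.] [395. 149.]
top tray 0.64 [584. 237.   2.] [236. 172.]
top tray 0.26 [310. 405.  -4.] [189. 247.]
top line 0.74 [611. -12.  20.] [304. 165.]
top carton_a 0.94 [165. 316.  -4.] [212. 288.]
top carton_a 0.92 [480.  45.  26.] [288. 200.]
top carton_a 0.9 [319. 239.   1.] [234. 245.]
top carton_a 0.88 [495. 142.  24.] [261. 196.]
top carton_a 0.68 [ 466. -155.   22.] [343. 205.]
top carton_a 0.64 [474. -54.  19.] [315. 202.]
top carton_a 0.5 [ 632. -160.   25.] [345. 159.]
top cap0 0.61 [608.  62.  19.] [284. 166.]
top cap0 0.6 [ 734. -283.   -5.] [377. 134.]
top cap0 0.58 [ 629. -159.   29.] [345. 160.]
top cap0 0.57 [634. -72.  19.] [321. 159.]
top cap0 0.54 [ 757. -344.    2.] [394. 127.]
top scraper 0.6 [ 418. -365.    1.] [400. 219.]
top dock 0.91 [ 469. -382.   -2.] [405. 205.]Traceback (most recent call last):
  File "<stdin>", line 5, in <module>
ValueError: it knows: amber_bottle, board, cap, capture_top, carton, dock, line, mortar, notepad, pill_jar, scraper, tray
```

```bash
python3 - <<'E'
from h import *
M=Ro.from_rotvec(robot.observe()["tcp_rot"]).as_matrix(); p=robot.observe()["tcp_pos"]
print(M.round(2))
i=viewer.camera_info("wrist"); o=-i["R"].T@i["t"]
print("cam in tool",(M.T@(o-p)).round(1),"cam z in tool",(M.T@i["R"][2]).round(2))
for c in ["top","scene"]:
    viewer.read_camera(c)
    for n in ["capture_top","amber_bottle","pill_jar","mortar","notepad","scraper","dock"]:
        for d in viewer.pinpoint(n,c):
            print(c,n,round(d["confidence"],2),w(c,d["at"]).round(0),px(c,w(c,d["at"])).round())
for a in [np.pi/2,-np.pi/2,0,np.pi]:
    for P in [[440,-375,330],[470,0,330],[410,0,330]]:
        q=kin.ik(P,down(a)); print(a,P,None if q is None else np.round(q,2))
E
```

```text
[[-0.    0.32 -0.95]
 [-0.   -0.95 -0.32]
 [-1.    0.    0.  ]]
cam in tool [-169.7   -0.3  -72.5] cam z in tool [ 0.97 -0.    0.25]
top capture_top 0.63 [480. 423.  23.] [183. 200.]
top capture_top 0.35 [ 419. -366.   -1.] [401. 218.]
top amber_bottle 0.72 [ 485. -539.    0.] [447. 201.]
top amber_bottle 0.24 [491. 142.  22.] [261. 197.]
top pill_jar 0.82 [ 676. -349.   -1.] [395. 149.]
top mortar 0.77 [650. 439.   2.] [182. 154.]
top notepad 0.65 [310. 404.  -3.] [189. 247.]
top scraper 0.7 [ 416. -367.    3.] [401. 219.]
top dock 0.63 [ 467. -381.    0.] [404. 205.]
top dock 0.37 [ 630. -158.   25.] [344. 160.]
top dock 0.36 [609.  63.  20.] [283. 165.]
scene capture_top 0.5 [484. 427.  18.] [491. 232.]
scene capture_top 0.35 [495. 142.  26.] [385. 221.]
scene amber_bottle 0.72 [ 488. -539.   -1.] [153. 203.]
scene pill_jar 0.7 [ 680. -352.   -1.] [188. 258.]
scene mortar 0.94 [644. 444.  -3.] [511. 285.]
scene notepad 0.7 [310. 403.  -3.] [469. 197.]
scene scraper 0.62 [ 413. -371.    2.] [216. 192.]
scene dock 0.63 [ 473. -382.   -3.] [206. 205.]
1.5707963267948966 [440, -375, 3
[... 152 characters left out ...]
 330] [ 0.82 -0.03 -0.86  1.95 -0.02  1.21  1.54]
-1.5707963267948966 [440, -375, 330] [ 0.69  0.25 -0.06  1.64  0.01  1.25 -0.94]
-1.5707963267948966 [470, 0, 330] [ 0.52  0.1  -0.63  1.85  0.06  1.22 -1.7 ]
-1.5707963267948966 [410, 0, 330] [ 0.6  -0.04 -0.65  1.96 -0.02  1.21 -1.61]
0 [440, -375, 330] [ 0.95  0.28 -0.37  1.62  0.11  1.26  0.56]
0 [470, 0, 330] [ 0.62  0.11 -0.74  1.84  0.08  1.22 -0.14]
0 [410, 0, 330] [ 0.73 -0.03 -0.77  1.95 -0.02  1.21 -0.03]
3.141592653589793 [440, -375, 330] [ 0.5   0.25  0.19  1.65 -0.05  1.25 -2.45]
3.141592653589793 [470, 0, 330] [ 1.06  0.26 -1.29  1.83  0.27  1.25  2.83]
3.141592653589793 [410, 0, 330] [-1.3  -0.3   1.05  2.04  0.27  1.26  2.78]
```

```bash
python3 - <<'E'
from h import *
robot.movep([500,-370,300],down(-np.pi/2))
robot.hold(0.2)
inf=viewer.camera_info("wrist")
snap("wrist","b_dock")
for n in ["scraper","dock"]:
    for d in viewer.pinpoint(n,"wrist"): print(n,round(d["confidence"],2),w("wrist",d["at"],inf).round(0),px("wrist",w("wrist",d["at"],inf),inf).round())
robot.movep([580,0,300],down(-np.pi/2-0.1))
robot.hold(0.2)
inf=viewer.camera_info("wrist")
snap("wrist","b_board"); np.save("b_board.npy",inf,allow_pickle=True)
for n in ["board","line","carton_a","cap0","tray"]:
    for d in viewer.pinpoint(n,"wrist"): print(n,round(d["confidence"],2),w("wrist",d["at"],inf).round(0),px("wrist",w("wrist",d["at"],inf),inf).round())
print(robot.observe()["t"])
E
```

```text
scraper 0.71 [ 421. -370.    4.] [319. 214.]
dock 0.86 [ 474. -378.   -1.] [324. 183.]
board 0.62 [562.  -9.  -4.] [325. 178.]
line 0.97 [610. -10.  22.] [323. 151.]
carton_a 0.95 [482.  46.  22.] [297. 231.]
carton_a 0.91 [472. -56.  24.] [358. 231.]
carton_a 0.86 [498. 146.  23.] [237. 228.]
carton_a 0.79 [324. 231.  -0.] [212. 312.]
carton_a 0.67 [ 468. -152.   24.] [416. 228.]
cap0 0.87 [603.  65.  21.] [277. 160.]
cap0 0.76 [633. -74.  22.] [363. 132.]
cap0 0.73 [ 761. -347.   -3.] [539.  24.]
cap0 0.71 [ 735. -279.   -4.] [491.  48.]
cap0 0.57 [ 636. -158.   21.] [418. 124.]
cap0 0.16 [ 469. -153.   24.] [416. 227.]
tray 0.62 [586. 234.   3.] [179. 179.]
tray 0.32 [606.  65.  22.] [276. 158.]
5.0583
```

View pics/b_dock.png

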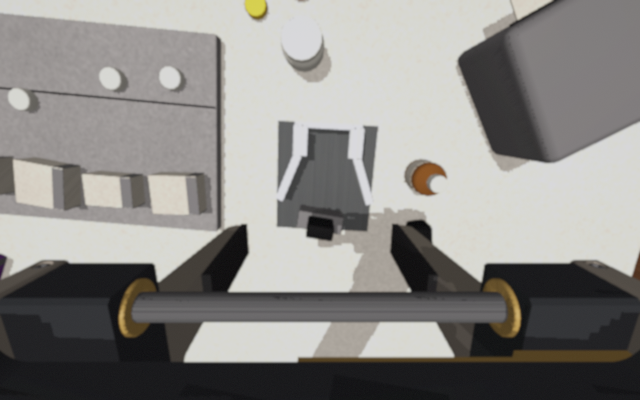

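View pics/b_board.png

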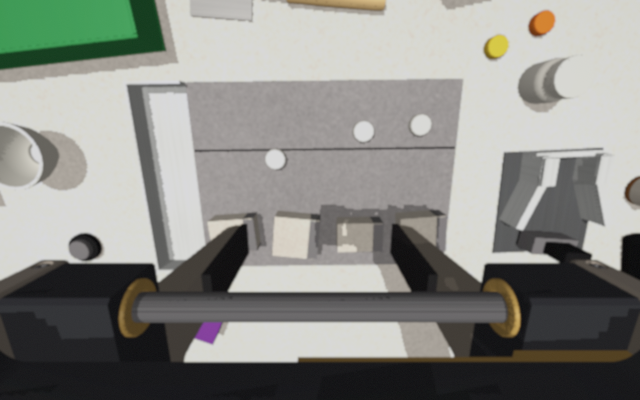

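```bash
python3 - <<'E'
from h import *
inf=np.load("b_board.npy",allow_pickle=True).item()
for n,uv in dict(FR=(461,80),NR=(446,264.5),FL=(188,83),L_l=(194,150.5),L_r=(455,147.5)).items():
    print(n,unproj("wrist",uv,24,inf).round(1))
im=cv2.imread("pics/b_board.png"); cv2.imwrite("pics/b_board_z.png",cv2.resize(im[60:290,120:480],None,fx=2.2,fy=2.2,interpolation=cv2.INTER_CUBIC))
im=cv2.imread("pics/b_dock.png"); cv2.imwrite("pics/b_dock_z.png",cv2.resize(im[110:250,230:430],None,fx=4,fy=4,interpolation=cv2.INTER_CUBIC))
E
```

```text
FR [ 692.3 -220.9   24. ]
NR [ 394.7 -202.9   24. ]
FL [728.5 178.   24. ]
L_l [631. 190.  24.]
L_r [ 594.8 -214.2   24. ]
```

View pics/b_board_z.png

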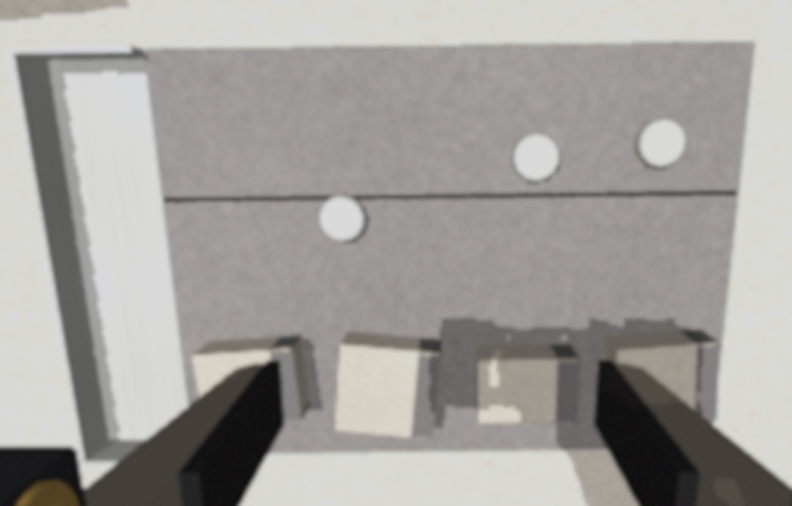

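View pics/b_dock_z.png

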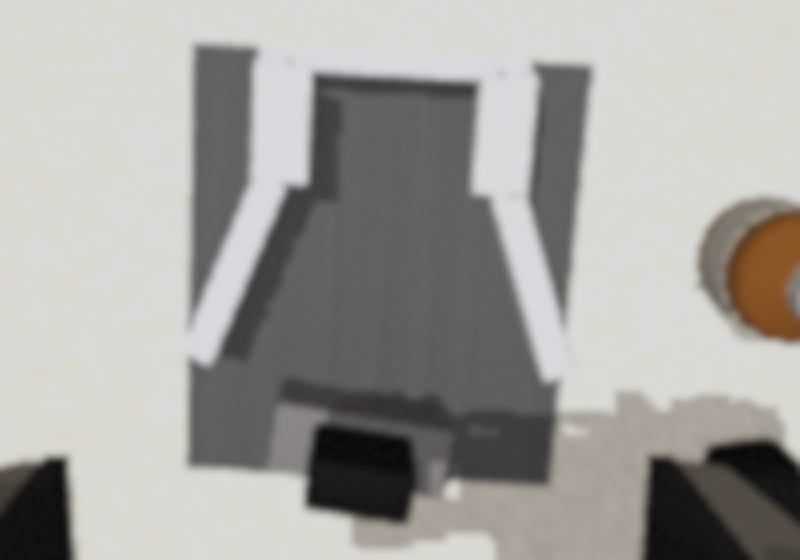

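```bash
python3 - <<'E'
from h import *
robot.movep([510,-372,230],down(-np.pi/2))
robot.hold(0.2)
inf=viewer.camera_info("wrist")
im=snap("wrist","c_dock"); np.save("c_dock.npy",inf,allow_pickle=True)
cv2.imwrite("pics/c_dock_z.png",cv2.resize(im[90:290,200:440,::-1],None,fx=3.3,fy=3,interpolation=cv2.INTER_CUBIC))
for n in ["scraper","dock"]:
    for d in viewer.pinpoint(n,"wrist"): print(n,round(d["confidence"],2),w("wrist",d["at"],inf).round(0),px("wrist",w("wrist",d["at"],inf),inf).round())
E
```

```text
scraper 0.64 [ 419. -369.    5.] [318. 237.]
dock 0.63 [ 471. -379.   -0.] [325. 202.]
```

View pics/c_dock_z.png

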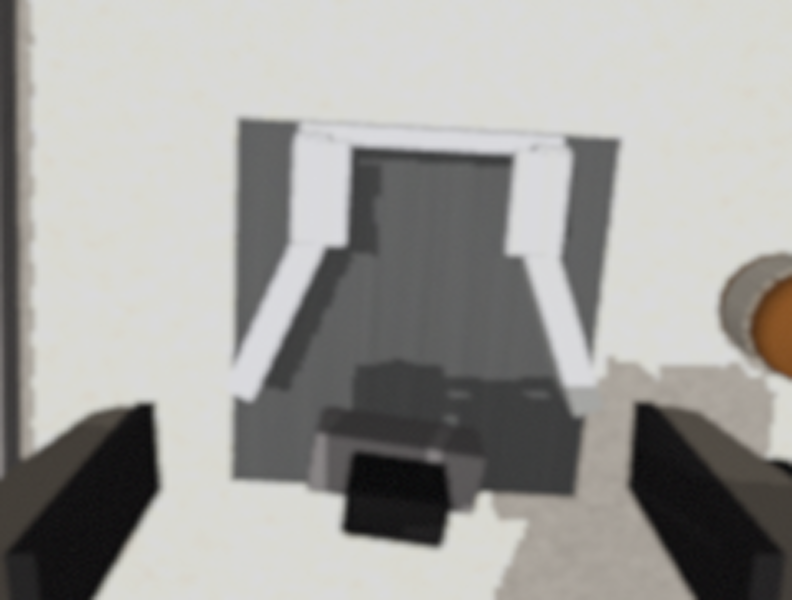

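```bash
python3 - <<'E'
from h import *
inf=np.load("c_dock.npy",allow_pickle=True).item()
def f(u,v,z): return unproj("wrist",(200+u/3.3,90+v/3),z,inf)
for n,(u,v,z) in dict(dFL=(238,119,3),dFR=(620,138,3),dNL=(233,479,3),dNR=(574,494,3),bFL=(316,430,43),bFR=(487,455,43),rNL=(342,532,87),rNR=(440,546,87),rFL=(350,497,87),rFR=(447,510,87)).items(): print(n,f(u,v,z).round(1))
# stop / lip inner edges z=53
for n,(u,v,z) in dict(lipL_far=(352,146,53),lipL_near=(347,247,53),lipR_far=(514,152,53),lipR_near=(506,254,53)).items(): print(n,f(u,v,z).round(1))
E
```

```text
dFL [ 574.9 -305.9    3. ]
dFR [ 567.1 -464.1    3. ]
dNL [ 397.4 -296.7    3. ]
dNR [ 389.6 -454.4    3. ]
bFL [ 440.1 -339.    43. ]
bFR [ 428.3 -409.1   43. ]
rNL [ 413.4 -351.6   87. ]
rNR [ 407.2 -388.    87. ]
rFL [ 429.  -354.7   87. ]
rFR [ 423.4 -390.3   87. ]
lipL_far [ 565.6 -355.    53. ]
lipL_near [ 524.8 -352.9   53. ]
lipR_far [ 563.5 -414.    53. ]
lipR_near [ 522.1 -412.5   53. ]
```

```bash
cat >> h.py <<'E'
L0=np.array([613.,-11.]);BY=-0.090
D0=np.array([472.3,-379.8]);DY=-0.051
def fr(o,yaw,x,y): return o+np.array([np.cos(yaw)*x-np.sin(yaw)*y,np.sin(yaw)*x+np.cos(yaw)*y])
def LP(x,y,z): return [*fr(L0,BY,x,y),z]     # line frame -> world
def DP(x,y,z): return [*fr(D0,DY,x,y),z]
def invL(p): 
    c,s=np.cos(BY),np.sin(BY); d=np.array(p[:2])-L0; return np.array([c*d[0]+s*d[1],-s*d[0]+c*d[1]])
def st(tag=""):
    o=robot.observe(); print(tag,"t",round(o["t"],1),"tcp",o["tcp_pos"].round(1),"g",round(o["grip_width"],3),"F",o["contact_force"].round(1))
E
python3 - <<'E'
from h import *
a=-0.165
robot.movep([419,-371.3,170],down(a)); st()
robot.servo_line([419,-371.3,47],feed=120); st()
grip(0.1,55); st("gripped")
robot.servo_line([419,-371.3,165],feed=150); st("lift")
snap("wrist","d_lift"); snap("scene","d_lift_s")
E
```

```text
t 8.1 tcp [ 419.4 -371.5  170.2] g 0.999 F [0.9 0.6 0.1]
 t 9.3 tcp [ 419.5 -371.7   47.7] g 1.001 F [ 0.5 -1.  -0.5]
gripped t 10.3 tcp [ 418.8 -371.3   46.9] g 0.236 F [-0.9  1.  -1.2]
lift t 11.3 tcp [ 418.3 -370.8  163.9] g 0.236 F [-0.2 -0.1 -3.6]
```

View pics/d_lift_s.png

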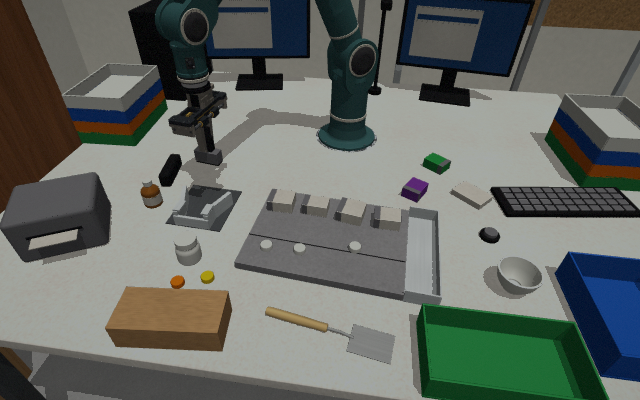

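View pics/d_lift.png

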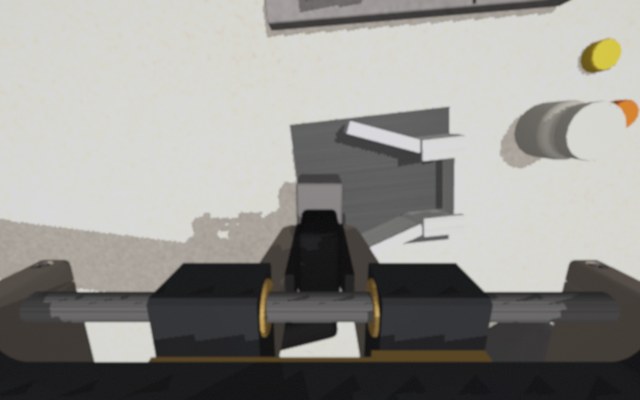

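```bash
python3 - <<'E'
from h import *
a=np.pi/2+BY
zb=69.5
robot.movep(LP(-20,-60,170),down(a)); st()
robot.movep(LP(-17,33,130),down(a)); st()
robot.servo_line(LP(-17,33,zb),feed=80); st("down")
snap("wrist","e_pre"); snap("scene","e_pre_s")
E
```

```text
t 12.7 tcp [587.3 -70.9 169.5] g 0.233 F [-0.6 -0.8 -3.4]
 t 13.2 tcp [598.8  23.1 129.4] g 0.233 F [-0.1 -0.7 -3.3]
down t 14.1 tcp [599.4  23.6  69.8] g 0.233 F [ 0.  -0.2 -2.6]
```

View pics/e_pre_s.png

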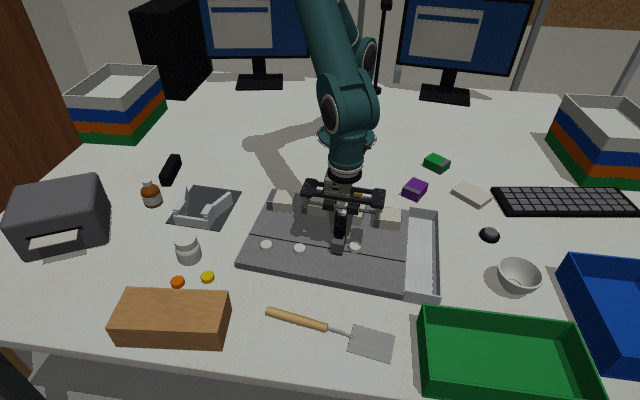

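View pics/e_pre.png

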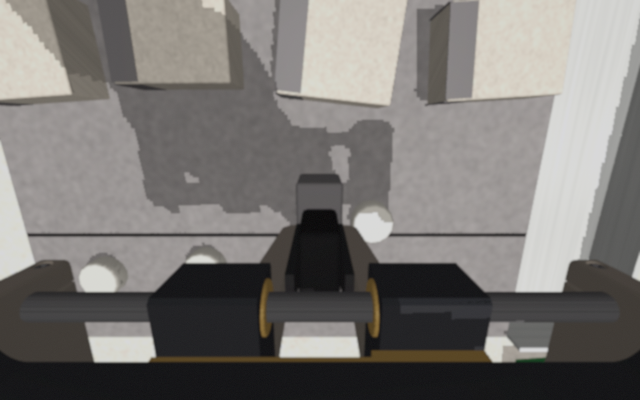

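```bash
python3 - <<'E'
from h import *
a=np.pi/2+BY
zb=69.5
for y in [90,150,190,218]:
    robot.servo_line(LP(-17,y,zb),feed=70); st(y)
snap("wrist","e_post");snap("scene","e_post_s")
robot.servo_line(LP(-17,195,zb),feed=100)
robot.servo_line(LP(-17,195,140),feed=150); st()
E
```

```text
90 t 15.1 tcp [604.2  79.5  69.4] g 0.235 F [ 0.3 -0.7 -3.1]
150 t 16.1 tcp [609.6 139.2  69.3] g 0.234 F [-0.3  0.5 -4. ]
190 t 16.9 tcp [613.1 179.7  69.3] g 0.237 F [-0.7 -0.7 -3.7]
218 t 17.4 tcp [615.4 208.2  69.4] g 0.236 F [ 0.7 -0.1 -3.5]
 t 18.5 tcp [613.1 184.6 139.5] g 0.235 F [-1.1 -0.2 -4.1]
```

View pics/e_post.png

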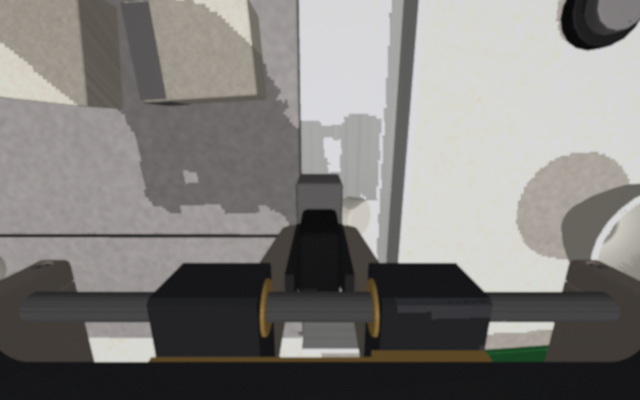

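View pics/e_post_s.png

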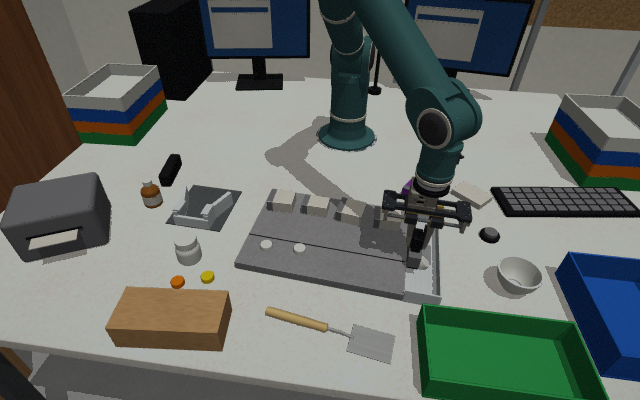

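The first cap is in the tray at (357,212). Next I'll sweep the other two.

```bash
python3 - <<'E'
from h import *
a=np.pi/2+BY
zb=69.5
robot.movep(LP(31,-188,140),down(a)); st()
robot.servo_line(LP(31,-188,zb),feed=80); st("down")
for y in [-100,-20,60,140,190,220]:
    robot.servo_line(LP(31,y,zb),feed=80); st(y)
robot.servo_line(LP(31,190,zb),feed=100)
robot.servo_line(LP(31,190,140),feed=150); st()
# look from aside
robot.movep(LP(-20,60,230),down(BY)); st()
robot.hold(0.2)
inf=viewer.camera_info("wrist")
snap("wrist","f"); np.save("f.npy",inf,allow_pickle=True)
for n in ["cap0","carton_a"]:
    for d in viewer.pinpoint(n,"wrist"): 
        p=w("wrist",d["at"],inf);print(n,round(d["confidence"],2),p.round(0),invL(p).round(0),px("wrist",p,inf).round())
E
```

```text
t 19.9 tcp [ 627.5 -198.4  140.1] g 0.237 F [ 0.4  0.2 -4. ]
down t 21.0 tcp [ 627.5 -201.1   70. ] g 0.238 F [ 0.3 -0.4 -3.1]
-100 t 22.2 tcp [ 634.8 -114.3   69.4] g 0.236 F [-1.3 -0.3 -3.5]
-20 t 23.4 tcp [642.1 -34.7  69.4] g 0.236 F [-0.2 -0.2 -3.8]
60 t 24.5 tcp [649.3  45.   69.4] g 0.239 F [ 0.4 -0.  -3.7]
140 t 25.7 tcp [656.5 124.7  69.4] g 0.232 F [-0.1 -0.1 -3.2]
190 t 26.5 tcp [660.9 175.2  69.3] g 0.235 F [-0.  -0.5 -3.9]
220 t 27.0 tcp [663.3 206.2  69.3] g 0.236 F [ 0.7 -0.9 -3.7]
 t 28.1 tcp [660.5 175.4 139.5] g 0.237 F [-0.   0.  -3.6]
 t 29.1 tcp [598.1  51.2 229. ] g 0.238 F [-0.1  0.1 -4.1]
cap0 0.71 [631. 231.  10.] [ -4. 243.] [332.  31.]
cap0 0.59 [672. 223.   2.] [ 37. 238.] [365.  37.]
carton_a 0.91 [486.  45.  22.] [-132.   45.] [237. 190.]
carton_a 0.84 [320. 235.   0.] [-314.  219.] [90. 54.]
carton_a 0.82 [501. 143.  24.] [-126.  144.] [236. 114.]
carton_a 0.76 [471. -56.  22.] [-137.  -58.] [238. 258.]
```

View pics/f.png

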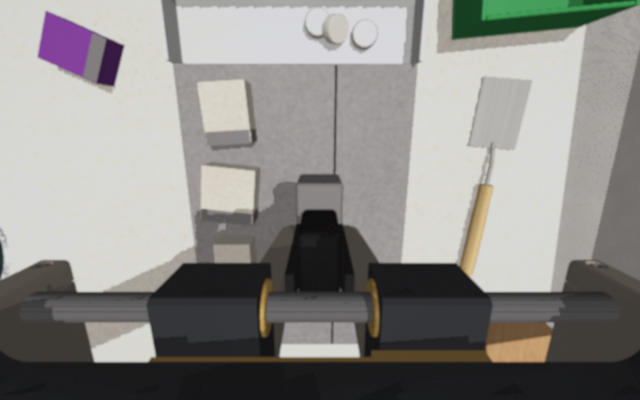

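All three caps are in the tray, at (317,22), (336,27) and (365,33). Next I'll measure the carton depths.

```bash
python3 - <<'E'
from h import *
for k,(x,y) in enumerate([(-40,-130),(-40,55)]):
    robot.movep(LP(x,y,190),down(BY)); robot.hold(0.3)
    inf=viewer.camera_info("wrist"); im=snap("wrist",f"g{k}"); np.save(f"g{k}.npy",inf,allow_pickle=True)
    # rectify top plane z=58 in line frame: x -190..10, y range
    y0=-200 if k==0 else 0
    s=3.0
    pts=[(-190,y0+210),(10,y0+210),(10,y0),(-190,y0)]
    src=np.float32([px("wrist",LP(a,b,58),inf) for a,b in pts]); dst=np.float32([(0,0),(200*s,0),(200*s,210*s),(0,210*s)])
    H=cv2.getPerspectiveTransform(src,dst); r=cv2.warpPerspective(im,H,(int(200*s),int(210*s)),flags=cv2.INTER_CUBIC)
    for g in range(0,200,10): cv2.line(r,(int(g*s),0),(int(g*s),8 if g%50 else 20),(255,0,0),1)
    cv2.imwrite(f"pics/g{k}_r.png",r[:597,:,::-1])
E
```

```text
(no output)
```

View pics/g0_r.png

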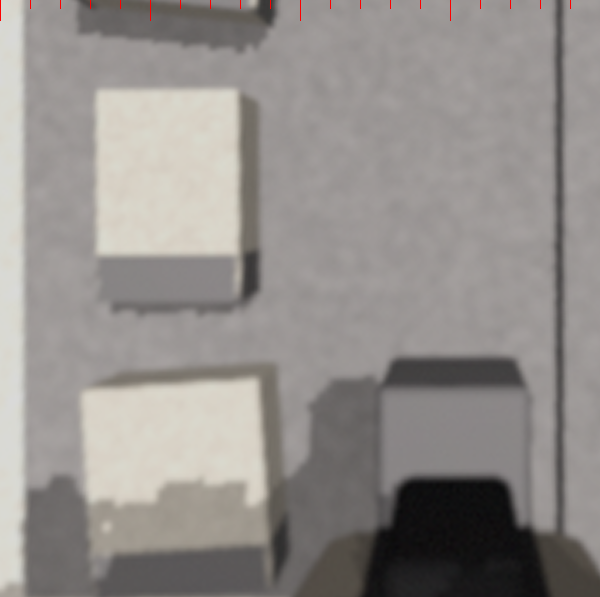

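View pics/g1_r.png

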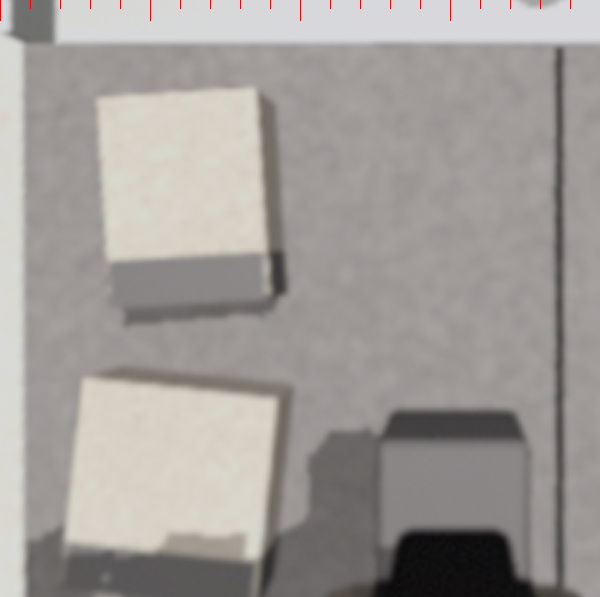

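```bash
cat >> h.py <<'E'
def rect(im,inf,name,x0,x1,y0,y1,z,s=3.0):
    pts=[(x0,y1),(x1,y1),(x1,y0),(x0,y0)]
    src=np.float32([px("wrist",LP(a,b,z),inf) for a,b in pts]); W,Hh=int((x1-x0)*s),int((y1-y0)*s)
    H=cv2.getPerspectiveTransform(src,np.float32([(0,0),(W,0),(W,Hh),(0,Hh)])); r=cv2.warpPerspective(im,H,(W,Hh),flags=cv2.INTER_CUBIC)
    for g in range(0,int(x1-x0),10): cv2.line(r,(int(g*s),0),(int(g*s),8 if (x0+g)%50 else 20),(255,0,0),1)
    cv2.imwrite(f"pics/{name}.png",r[:,:,::-1]); return r
def push(y,depth,zb=69.5,xs=-195,extra=0):
    robot.movep(LP(xs,y,140),down(BY)); robot.servo_line(LP(xs,y,zb),feed=90); st("down")
    xf=-depth-15+extra
    robot.servo_line(LP(xf-25,y,zb),feed=60); st("mid")
    robot.servo_line(LP(xf,y,zb),feed=25); robot.hold(0.4); st("end"); print(invL(robot.observe()["tcp_pos"]).round(1),"want",xf,y)
def back(y,depth):
    xf=-depth-15
    robot.servo_line(LP(xf-20,y,69.5),feed=60); robot.servo_line(LP(xf-20,y,140),feed=150)
E
python3 - <<'E'
from h import *
for k in (0,1):
    inf=np.load(f"g{k}.npy",allow_pickle=True).item(); im=cv2.imread(f"pics/g{k}.png")[:,:,::-1]
    y0=-200 if k==0 else 0
    r=rect(im,inf,f"g{k}_l",-30,30,y0+80,y0+200,24,4)
    g=r.mean(2); 
    for row in (60,150,240,330,420): print(k, y0+200-row/4, round(g[row-15:row+15,40:].mean(0).argmin()/4+10-30,1))
push(-55.5,48)
snap("wrist","h_push")
back(-55.5,48)
E
```

```text
0 -15.0 0.2
0 -37.5 0.2
0 -60.0 0.2
0 -82.5 0.2
0 -105.0 0.2
1 185.0 0.2
1 162.5 0.2
1 140.0 0.2
1 117.5 0.2
1 95.0 0.5
down t 33.5 tcp [414.3 -48.6  69.8] g 0.236 F [-0.2 -0.8 -3.3]
mid t 35.4 tcp [520.3 -58.4  69.6] g 0.238 F [-0.4  0.5 -3. ]
end t 37.0 tcp [545.4 -60.6  69.6] g 0.241 F [ 0.6  0.2 -3.5]
[-62.9 -55.5] want -63 -55.5
```

View pics/h_push.png

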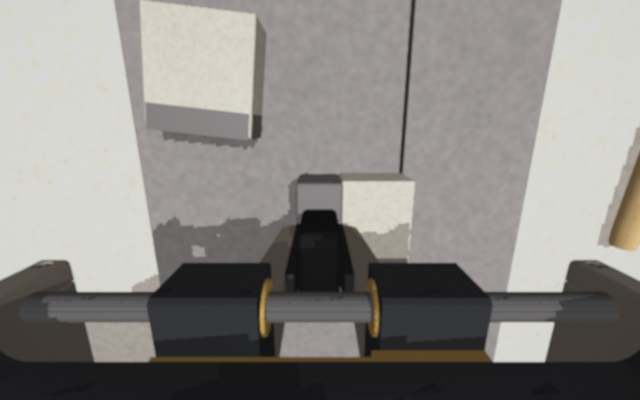

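The carton is flush on the scraper and its far edge is near the line at (403,175). I'll push the other three the same way.

```bash
python3 - <<'E'
from h import *
for y,d in [(-154,60),(47.6,66),(144,54)]:
    push(y,d); back(y,d)
for k,(x,y) in enumerate([(-140,-130),(-140,55)]):
    robot.movep(LP(x,y,190),down(BY)); robot.hold(0.3)
    inf=viewer.camera_info("wrist"); im=snap("wrist",f"i{k}"); np.save(f"i{k}.npy",inf,allow_pickle=True)
    y0=-205 if k==0 else 0
    rect(im,inf,f"i{k}_r",-90,60,y0,y0+210,58,2.8)
st()
E
```

```text
down t 39.7 tcp [ 405.5 -146.8   69.8] g 0.235 F [-0.4 -0.4 -2.8]
mid t 41.5 tcp [ 499.5 -155.4   69.6] g 0.236 F [ 0.1 -0.6 -2.9]
end t 43.0 tcp [ 524.5 -157.7   69.5] g 0.235 F [ 0.6 -0.3 -3.9]
[ -75. -154.] want -75 -154
down t 45.9 tcp [423.5  54.   69.8] g 0.237 F [-0.7  0.9 -3.7]
mid t 47.6 tcp [511.8  46.   69.7] g 0.237 F [-0.1 -0.2 -3.2]
end t 49.1 tcp [536.7  43.7  69.6] g 0.236 F [-0.1  1.2 -3.1]
[-80.9  47.6] want -81 47.6
down t 51.8 tcp [432.2 150.1  69.8] g 0.236 F [ 0.1 -0.3 -2.7]
mid t 53.6 tcp [532.3 141.   69.6] g 0.242 F [-0.9 -0.2 -3.1]
end t 55.1 tcp [557.3 138.6  69.6] g 0.234 F [ 0.8 -0.4 -5. ]
[-68.9 144. ] want -69 144
 t 58.8 tcp [478.6  55.5 190. ] g 0.235 F [ 0.4  0.4 -3.2]
```

View pics/i0_r.png

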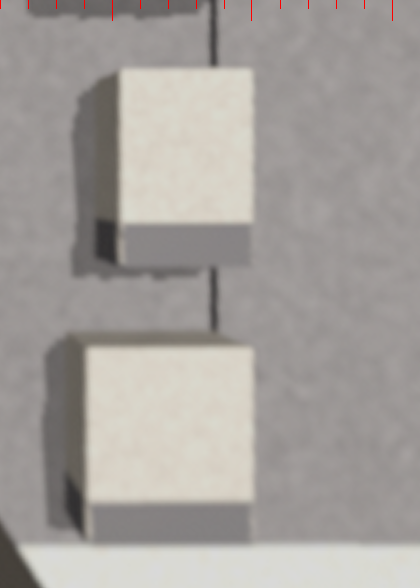

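View pics/i1_r.png

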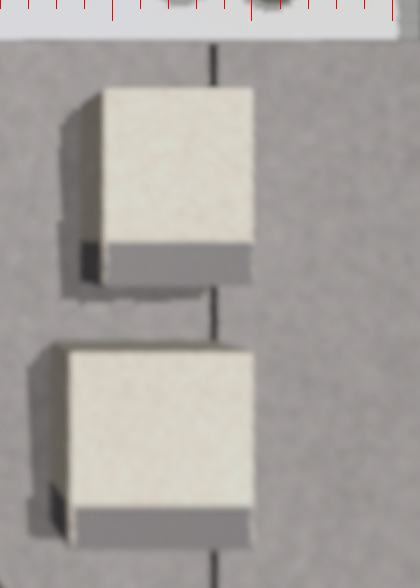

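View pics/i1.png

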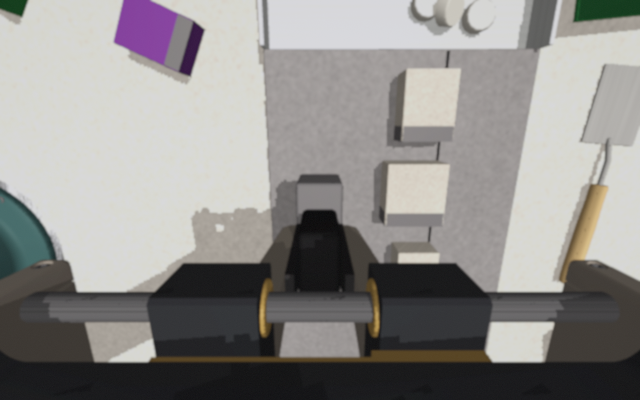

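All four cartons have their far edges on the line to within about 1 mm. Next is the dock.

```bash
python3 - <<'E'
from h import *
def invD(p):
    c,s=np.cos(DY),np.sin(DY); d=np.array(p[:2])-D0; return np.array([c*d[0]+s*d[1],-s*d[0]+c*d[1]]).round(1)
robot.movep(DP(-60,0,165),down(DY)); st()
snap("wrist","j0")
robot.servo_line(DP(-60,0,48),feed=100); st("down")
for x in [-20,10,30,45,60,70]:
    robot.servo_line(DP(x,0,48),feed=50); st(x); 
    F=robot.observe()["contact_force"]
    if np.linalg.norm(F[:2])>15: print("STOP");break
print(invD(robot.observe()["tcp_pos"]))
snap("wrist","j1"); snap("scene","j1_s")
E
```

```text
t 60.4 tcp [ 413.4 -375.3  165.1] g 0.239 F [-0.7  0.2 -3.5]
down t 61.8 tcp [ 412.8 -377.1   48.7] g 0.237 F [ 0.5 -0.3 -3. ]
-20 t 62.7 tcp [ 451.9 -378.7   47.8] g 0.237 F [ 0.1 -0.9 -3.1]
10 t 63.5 tcp [ 482.  -380.2   47.8] g 0.235 F [ 0.  -0.6 -3.3]
30 t 64.0 tcp [ 502.3 -381.1   47.8] g 0.236 F [-0.   0.3 -3.5]
45 t 64.5 tcp [ 517.5 -381.9   47.9] g 0.238 F [-0.5 -0.3 -3.6]
60 t 64.9 tcp [ 532.5 -382.6   47.9] g 0.239 F [-0.8  0.1 -3.6]
70 t 65.3 tcp [ 542.6 -383.2   48. ] g 0.237 F [ 0.6  0.3 -2.4]
[70.4  0.2]
```

View pics/j1.png

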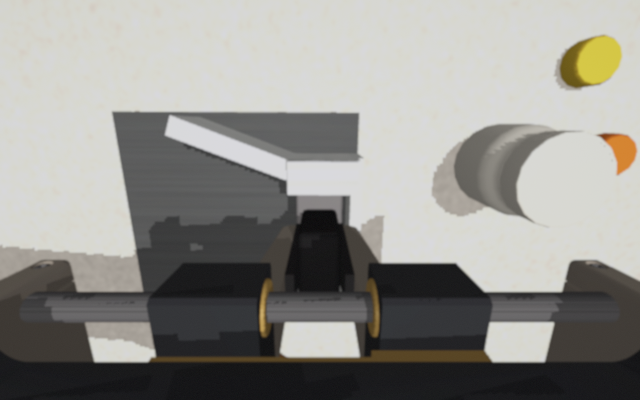

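View pics/j0.png

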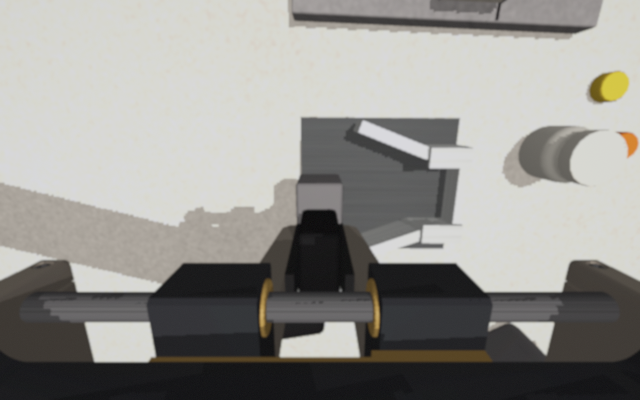

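```bash
python3 - <<'E'
from h import *
def invD(p):
    c,s=np.cos(DY),np.sin(DY); d=np.array(p[:2])-D0; return np.array([c*d[0]+s*d[1],-s*d[0]+c*d[1]]).round(1)
for x in np.arange(72,82,1.0):
    robot.servo_line(DP(x,0,47.6),feed=15); robot.hold(0.15)
    o=robot.observe(); F=o["contact_force"]; print(x,invD(o["tcp_pos"]),o["tcp_pos"][2].round(1),F.round(1))
    if F[0]<-10: break
st(); snap("wrist","k0")
E
```

```text
72.0 [71.9 -0. ] 47.6 [-0.  -0.1 -3.4]
73.0 [73. -0.] 47.6 [ 0.2  0.2 -3.4]
74.0 [74.  0.] 47.6 [ 0.2  0.4 -3.7]
75.0 [75.  0.] 47.6 [-0.5 -0.3 -3.4]
76.0 [76.  0.] 47.6 [-0.3 -0.3 -3.8]
77.0 [76.2 -0. ] 47.4 [-3.1  0.1 -1.3]
78.0 [76.3 -0.1] 47.3 [-5.   0.8 -0.7]
79.0 [76.4 -0.1] 47.1 [-8.4  1.8  0.7]
80.0 [76.4 -0.1] 47.1 [-9.9  1.9  2.6]
81.0 [76.5 -0.1] 47.1 [-11.1   2.7   3.5]
 t 69.4 tcp [ 548.6 -383.8   47.1] g 0.242 F [-11.1   2.7   3.5]
```

It's against the stop at x≈76.4, with force rising to 11 N. Now I'll release and check.

```bash
python3 - <<'E'
from h import *
robot.servo_line(DP(77.3,0,47),feed=15)
grip(0.6); robot.hold(0.3); st("open")
robot.servo_line(DP(76.5,0,180),feed=120); st()
robot.movep([560+60,-384,230],down(-np.pi/2+DY)); robot.hold(0.3)
inf=viewer.camera_info("wrist"); im=snap("wrist","l"); np.save("l.npy",inf,allow_pickle=True)
cv2.imwrite("pics/l_z.png",cv2.resize(im[110:260,220:420,::-1],None,fx=4,fy=4,interpolation=cv2.INTER_CUBIC))
E
```

```text
open t 70.8 tcp [ 549.5 -383.7   47. ] g 0.599 F [-0.4 -0.5  0.4]
 t 72.1 tcp [ 548.1 -383.4  179. ] g 0.596 F [ 0.1  0.4 -0.3]
```

View pics/l_z.png

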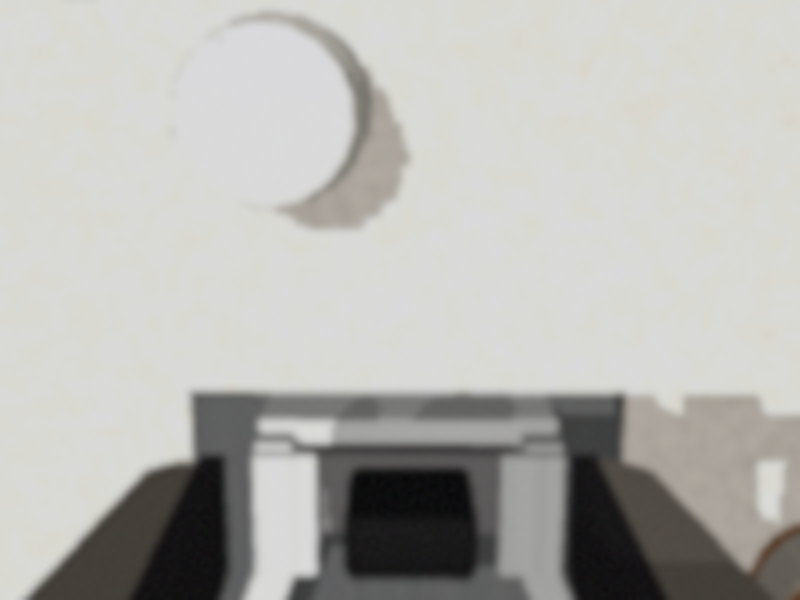

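The scraper sits against the stop and square. Next I'll re-check the cartons, since one may be knocked, and look at the button.

```bash
python3 - <<'E'
from h import *
robot.movep([600,0,300],down(-np.pi/2+BY)); grip(0.0,20); robot.movep([690,0,260],down(-np.pi/2+BY)); robot.hold(0.3)
inf=viewer.camera_info("wrist"); im=snap("wrist","m"); np.save("m.npy",inf,allow_pickle=True)
rect(im,inf,"m_r",-100,60,-205,285,58,1.2*1.0)
r=rect(im,inf,"m_r",-90,60,-205,285,58,1.6)
cv2.imwrite("pics/m_r.png",np.rot90(r)[:,:,::-1])
robot.movep([540,420,220],down(-np.pi/2)); robot.hold(0.3)
inf=viewer.camera_info("wrist"); im=snap("wrist","n"); np.save("n.npy",inf,allow_pickle=True)
for d in viewer.pinpoint("capture_top","wrist"): print(round(d["confidence"],2),w("wrist",d["at"],inf).round(1),px("wrist",w("wrist",d["at"],inf),inf).round())
for d in viewer.silhouettes("capture_top","wrist")[:2]:
    m=d["mask"]; ys,xs=np.nonzero(m); print("mask",xs.mean().round(1),ys.mean().round(1),m.sum(),unproj("wrist",(xs.mean(),ys.mean()),20,inf).round(1))
st()
E
```

```text
0.71 [486.1 422.5  25.9] [317. 220.]
mask 314.9 216.4 404 [489.5 425.7  20. ]
 t 79.0 tcp [540.2 419.8 220. ] g 0.005 F [ 0.6  0.4 -0.5]
```

View pics/m_r.png

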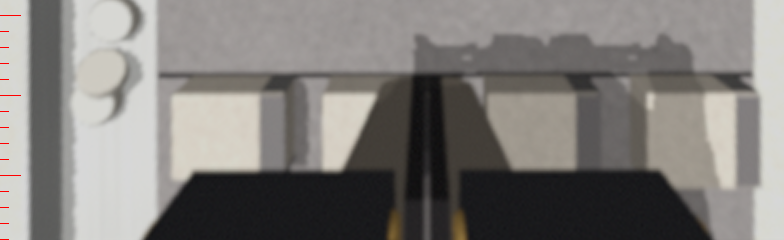

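View pics/n.png

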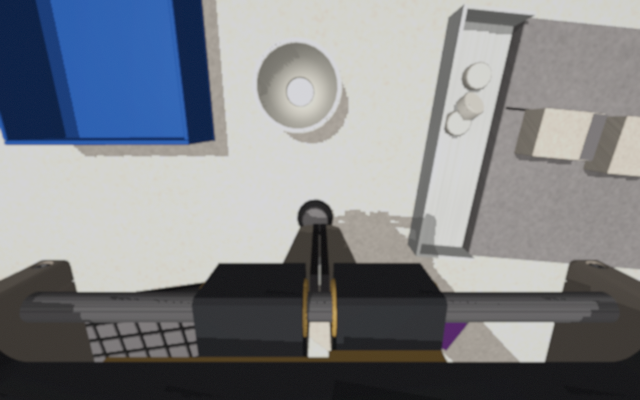

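```bash
python3 - <<'E'
from h import *
robot.movep([590,420,180],down(-np.pi/2)); robot.hold(0.3)
inf=viewer.camera_info("wrist"); im=snap("wrist","o"); np.save("o.npy",inf,allow_pickle=True)
for d in viewer.pinpoint("capture_top","wrist"): print(round(d["confidence"],2),w("wrist",d["at"],inf).round(1),px("wrist",w("wrist",d["at"],inf),inf).round())
for d in viewer.pinpoint("mortar","wrist"): print("mortar",round(d["confidence"],2),w("wrist",d["at"],inf).round(1))
c=px("wrist",[486,424,22],inf).astype(int); print(c)
v=im[max(0,c[1]-60):c[1]+60,c[0]-80:c[0]+80,::-1]
cv2.imwrite("pics/o_z.png",cv2.resize(v,None,fx=5,fy=5,interpolation=cv2.INTER_CUBIC))
E
```

```text
mortar 0.56 [645.7 443.   -2. ]
mortar 0.21 [630.6 232.7  10.1]
mortar 0.19 [599.  132.6  20.5]
[317 265]
```

View pics/o_z.png

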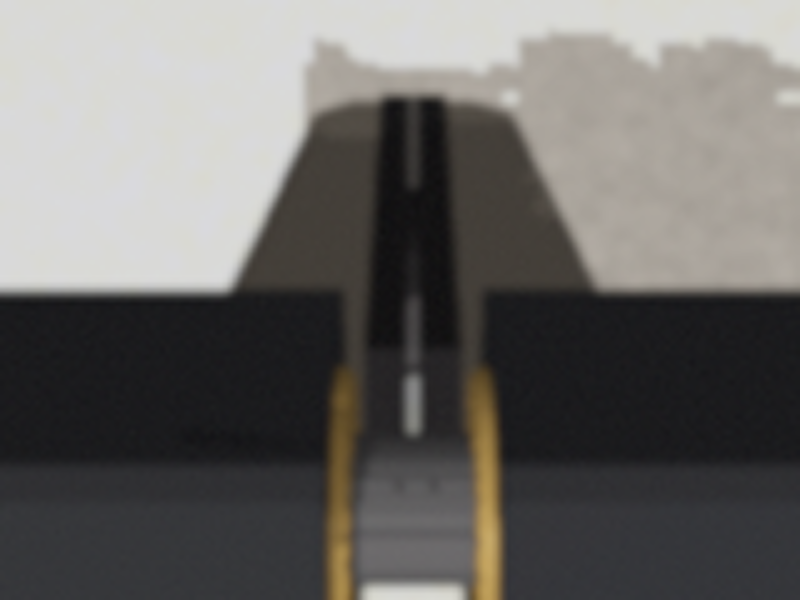

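```bash
python3 - <<'E'
from h import *
robot.movep([470,420,180],down(-np.pi/2)); robot.hold(0.3)
inf=viewer.camera_info("wrist"); im=snap("wrist","o2"); np.save("o.npy",inf,allow_pickle=True)
for d in viewer.pinpoint("capture_top","wrist"): print(round(d["confidence"],2),w("wrist",d["at"],inf).round(1),px("wrist",w("wrist",d["at"],inf),inf).round())
c=px("wrist",[486,424,22],inf).astype(int); print(c)
v=im[max(0,c[1]-60):c[1]+60,c[0]-80:c[0]+80,::-1]
cv2.imwrite("pics/o2_z.png",cv2.resize(v,None,fx=5,fy=5,interpolation=cv2.INTER_CUBIC))
E
```

```text
0.83 [483.3 421.7  24.2] [318. 177.]
[315 174]
```

View pics/o2_z.png

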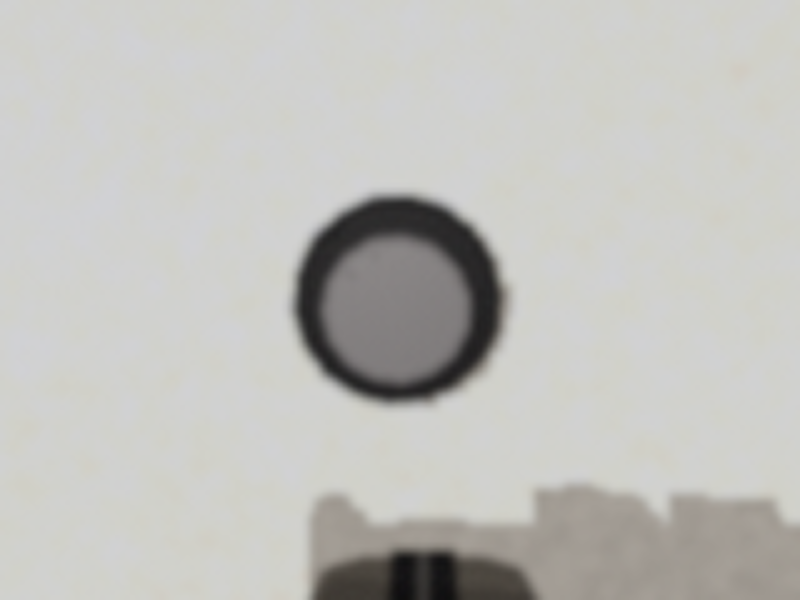

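```bash
python3 - <<'E'
from h import *
inf=np.load("o.npy",allow_pickle=True).item()
c=unproj("wrist",(314.4,175.6),24,inf); print(c.round(1))
robot.movep([c[0],c[1],80],down(-np.pi/2)); robot.servo_line([c[0],c[1],34],feed=60); robot.hold(0.2); st()
z=34
F0=robot.observe()["contact_force"][2]
while z>8:
    z-=1; robot.servo_line([c[0],c[1],z],feed=15); robot.hold(0.05); o=robot.observe(); f=o["contact_force"][2]-F0
    print(z,o["tcp_pos"][2].round(1),f.round(1))
    if f>12: break
robot.hold(0.5); st("pressed")
robot.servo_line([c[0],c[1],120],feed=80); st()
E
```

```text
[484.7 425.7  24. ]
 t 82.4 tcp [484.9 425.9  34.5] g 0.005 F [-0.4  0.2 -0.3]
33 33.0 0.4
32 31.9 -0.1
31 30.9 0.3
30 29.9 -0.2
29 28.9 0.7
28 27.9 1.0
27 26.9 0.0
26 25.9 -0.4
25 25.0 1.1
24 23.9 -0.1
23 22.9 0.0
22 22.2 1.8
21 21.1 2.5
20 20.1 2.1
19 19.1 3.3
18 18.1 3.1
17 17.1 3.1
16 16.4 6.7
15 16.3 12.2
pressed t 88.6 tcp [484.8 425.8  16.3] g 0.004 F [-1.2 -1.4 11.8]
 t 90.0 tcp [484.3 425.4 119.3] g 0.005 F [ 0.4 -0.5  0.7]
```

The button bottomed out after about 6 mm and was released. Final check of the whole scene before handing in.

```bash
python3 - <<'E'
from h import *
for k,(x,y) in enumerate([(-140,-130),(-140,55)]):
    robot.movep(LP(x,y,200),down(BY)); robot.hold(0.3)
    inf=viewer.camera_info("wrist"); im=snap("wrist",f"p{k}")
    y0=-205 if k==0 else 0
    r=rect(im,inf,f"p{k}_r",-90,60,y0,y0+285,58,2.0)
a=cv2.imread("pics/p0_r.png");b=cv2.imread("pics/p1_r.png"); cv2.imwrite("pics/p_r.png",np.hstack([a,b]))
robot.movep([300,400,300],down(BY)) if kin.ik([300,400,300],down(BY)) is not None else None
robot.hold(0.3)
im=snap("scene","p_s"); t=snap("top","p_t")
for c in ["top","scene"]:
  viewer.read_camera(c)
  for n in ["cap0","amber_bottle","pill_jar","mortar","notepad","scraper"]:
    for d in viewer.pinpoint(n,c)[:5]:
        if d["confidence"]>.4: print(c,n,round(d["confidence"],2),w(c,d["at"]).round(0),invL(w(c,d["at"])).round(0) if n=="cap0" else "")
st()
E
```

```text
top cap0 0.52 [ 754. -346.   -1.] [ 170. -321.]
top cap0 0.46 [615. 242.  -1.] [-21. 252.]
top cap0 0.46 [ 736. -282.   -5.] [ 146. -258.]
top amber_bottle 0.79 [ 489. -537.   -3.] 
top pill_jar 0.57 [ 677. -348.   -1.] 
top notepad 0.68 [314. 406.  -3.] 
top scraper 0.64 [ 549. -377.    3.] 
scene cap0 0.72 [632. 230.  12.] [ -3. 242.]
scene cap0 0.62 [609. 243.   1.] [-27. 253.]
scene cap0 0.47 [312. 404.  -1.] [-337.  386.]
scene amber_bottle 0.97 [ 486. -539.    1.] 
scene pill_jar 0.95 [ 679. -352.   -3.] 
scene mortar 0.72 [649. 443.   1.] 
scene notepad 0.94 [311. 405.  -2.] 
scene scraper 0.94 [ 547. -384.   -1.] 
scene scraper 0.41 [ 487. -535.    3.] 
 t 96.2 tcp [300. 400. 300.] g 0.005 F [-0.7 -0.8 -0. ]
```

View pics/p_r.png

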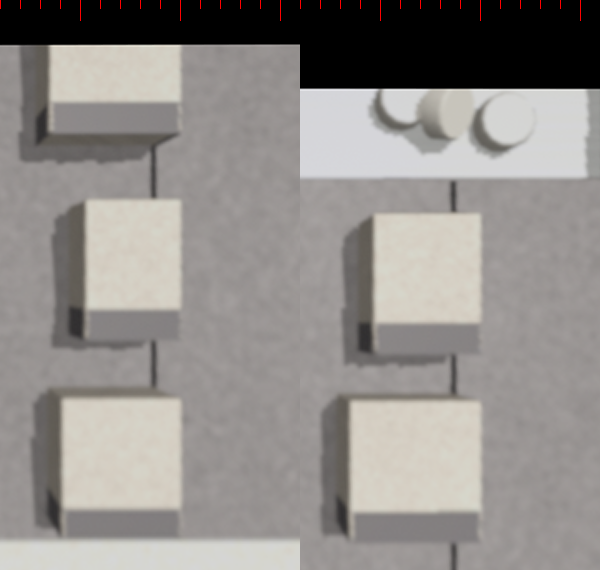

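View pics/p_s.png

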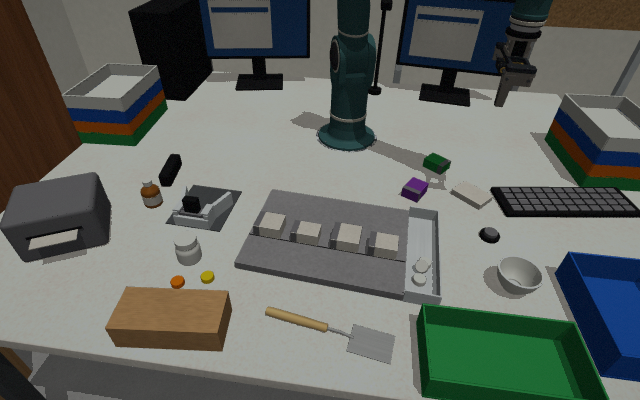

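```bash
python3 - <<'E'
from h import *
robot.job_done(); st()
E
```

```text
the job is handed in; nothing more can be done
the job is handed in; nothing more can be done
```

The job is done and handed in after about 96 s of the 210 s allowed; no verdict is reported.

- **Caps:** I swept the three caps into the tray with the scraper in two passes, and the fingers came near none of them. All three showed in the tray in the last wrist picture. One leans on another. The networks did not report every cap in their last run.
- **Cartons:** I slid all four to the line with the scraper face. From left to right they are b, d, a and c, identified by their measured depths. The last picture shows every far edge within about 1 mm of the line and square to it, and none had been knocked.
- **Scraper:** It was pushed against the back stop. Contact came at dock x of about 76 mm, with the force rising to 11 N. It then stayed square in the dock.
- **Button:** It was pressed through about 6 mm until it bottomed at 12 N, then released. I inferred that travel from the force and the tool height, as there is no direct reading. I did not measure its return, but the contact force dropped to zero when I withdrew.
- **Bystanders:** All four read within about 5 mm of their first positions, which is the networks' own accuracy.

The arm was clear of everything, and no check failed apart from those missing cap reports.

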